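# Seat the tag board and hold the code reader over it

### The arm

A 6-joint arm with a two-finger parallel gripper is mounted at the origin on the work surface. World frame = base frame: x ahead of the robot, y to its left, z up, the work surface at z = 0. Lengths are in m, angles in rad, forces in N, time in s.
With the tool pointing down it reaches from about 0.425 to 1.125 m from the base axis. Payload 14.9 kg.
Tool frame: the origin (TCP) lies midway between the tips of the shut fingers; the grasp point (between the pads) lies ctrl.hold_point_z behind it (ctrl.hold_point_z is the distance from the TCP to the grasp point, in m); x points along the fingers, y is the direction in which the jaws open and shut, and the axes are right-handed (so a half turn about x gives the same grasp; the last joint's range is limited). The gripper opens to 91 mm and grips with 3 to 60 N. Pads are 32 mm wide; open, the fingers measure 118 mm over their backs; the gripper's body (76 mm by 178 mm) begins 60 mm behind the grasp point.
Start: joints at [-1.162, 0.379, 1.734, -0, 1.028, -0.033], TCP at [0.299, -0.633, 0.214] pointing down, gripper open.
Joint ranges: [-2.77, 2.77], [-0.74, 2.19], [0, 2.66], [-1.06, 4.2], [0.31, 2.87], [-3.08, 3.08]. Speed limits (rad/s): [1.89, 1.89, 2.39, 3.14, 3.14, 3.14].

### API

Orientations are given as a rotation vector (axis times angle).
In Python, from cell import ctrl, cams gives the robot as it stands.
- The arm moves only by the tool jog_arm, never from a script. Its argument "steps" is a list of rows, each a list of 3 entries, a list of its own where there are three numbers: the shift along the tool's x, y, z in cm, then the turn about the tool's x in degrees, then the closure in counts, from 0 (fully open) to 255 (shut). A call has 1 to 12 rows; each row is the pose to reach, as a shift and turn from the pose measured when the call began, along the tool's axes at that moment; what a row does not reach only later rows make up. A row lasts 1/8 s, in which the tool goes at most 62.5 mm and 10.7 degrees, less where a joint would pass 70% of its speed; a pose out of reach is approached as far as the arm can. A call with a gripper value outside its range is refused whole. The fingers move at their own pace and stop on an object; "grip_force" is the grip in N (left out, the last holds). Time passes only in rows, so rows that repeat a pose let the fingers close. It gives the time, the measured TCP pose, the force and the opening at its end, in the units of the state.
- ctrl.observe(): the state, without advancing time (a new reading comes with each control period).
- cams.get_image(name): name is "scene" or "top" or "wrist"; returns a dict with "image" (400x640x3 uint8, red, green, blue), "vertical_fov" (degrees; the focal length in pixels is half the picture's height over the tangent of half this angle, whatever the lens; pixels are square), "cx", "cy" (the principal point, pixels), "rvec" (rotation vector, rad) and "tvec" (3), from world to camera coordinates, as OpenCV has them. Camera axes: x right, y down, z forward; pixel columns grow to the right and rows downward; lengths in m; the calibration is good to about 2 mm. A picture is of the moment at which its call begins. There is no depth.
- ctrl.close_job(): hands the job in, once; it reports no verdict.
The state is a dict: "time_s": time; "joint_positions": joint angles; "joint_velocities": joint speeds; "joint_efforts": joint torques, N m; "tcp_pos": TCP position; "eef_rot": TCP orientation; "force": force on the tool from outside, world axes, zero at the start; "moment": the same for the moment, N m; "gripper_width": finger opening in m.
Only numpy, scipy, OpenCV 4.12 (cv2) and the standard library are available. Lean on these libraries where they do the work, as an engineer would, in place of code of your own. Each camera call takes 0.05 s, during which the arm holds its last target.

### The job

First lower the green tag board over the two pins of the blue reading bed until it lies flush, and let go of it. Then draw the yellow code reader out of its stand, turn it level with its red window facing straight down, and hold it still with the window about 8 cm above the code square on the seated board, touching nothing but the gripper; finish while still holding it there. Leave the other things on the desk where they are.

Things in the scene. Friction and masses are not known exactly. Their poses are not given: they have to be found in the camera images.
- board: loose green board, 130 x 84 x 6 mm (its x, y, z), about 0.25 kg, flat on the desk at first; origin at the centre of its underside, z up. Two 13 mm through holes at x = +-50 mm, y = 0. An orange grab rib on its middle, 50 mm long (x), 14 mm wide (y), reaches from 6 to 40 mm above the underside. Printed code square at y = +26 mm. It may go on the pins either way round
- code (a point): centre of the printed code square (28 x 24 mm), on the top face of the board, 26 mm from the board's centre along its +y
- hole_a (a point): centre of the board's hole at x = -50 mm, at the underside
- hole_b (a point): centre of the board's hole at x = +50 mm, at the underside
- bed: fixed blue bed, 150 x 104 mm, 14 mm high, long side along its x; origin at the centre of its underside. Two upright steel pins at x = +-50 mm, y = 0: 10 mm thick for 11 mm, then tapering to 4 mm, 18 mm above the bed's top in all. When the board is flush, its underside lies 14 mm above the desk
- pin_a (a point): foot of the pin at x = -50 mm, on the bed's top face
- pin_b (a point): foot of the pin at x = +50 mm, on the bed's top face
- reader: loose yellow stick-shaped reader, about 0.2 kg. x runs along it to the head, z out of its back (blue button). Black foot end at x = -90 mm, head end at +55. Flat sides 36 mm apart (y) from x = -40 to +55; foot 30 wide. z -11 to +11 mm, head (x over 12) z -19 to +11. Origin within 10 mm of its centre of mass, good to grip across the sides. Starts in the stand, x sloping 45 deg up towards the robot
- window (a point): centre of the reader's red window (30 x 26 mm), on the underside of the head: at x = +33 mm, z = -19.5 mm of the reader
- stand: fixed stand: black foot plate 120 x 74 x 12 mm, origin under its centre, x the way the head leans. A grey socket sloping 45 deg up to +x holds the reader's foot 45 mm deep with 1.5 to 2 mm of play: draw the reader out along its length, head first. A tongue 24 mm wide lies under the reader from socket to head; its sides are free. Reader's origin starts 29.6 mm along +x, 93.6 mm up
- socket (a point): centre of the socket's mouth, 62 mm above the desk
- mouse: bystander: grey computer mouse, 100 x 60 x 33 mm, origin under its centre
- stapler: bystander: red and black stapler, 140 x 36 x 61 mm, origin under its centre
- notes: bystander: stack of coloured note pads, 76 x 76 x 28 mm, origin under its centre
- mug: bystander: blue mug, 80 mm wide and 90 mm high, handle on its +y side, origin under its centre
- clip_tin: bystander: open aluminium clip tin, 110 x 75 x 22 mm, origin under its centre
- punch: bystander: steel and grey hole punch, 110 x 50 x 59 mm, origin under its centre
Mind the look-alikes: they are no part of the job. What is shaped like the stand but purple is not meant.

How it is judged:
On the way, in this order (a step that is already met when the one before it is completed fails the run):
1. the board lies flush on the bed over both pins and has been let go ((distance between hole_a and pin_a below 0.004 m or distance between hole_a and pin_b below 0.004 m) and (distance between hole_b and pin_a below 0.004 m or distance between hole_b and pin_b below 0.004 m) and z of board in the frame of bed below 0.016 m and angle between board's own z axis and vertical below 0.035 rad and linear speed of board below 0.02 m/s and contact force between the fingers and board below 0.1 N), for 0.2 s.
2. the reader is out of its stand, held by the gripper (distance between reader and socket above 0.1 m and contact force between reader and stand below 0.2 N and contact force between the fingers and reader above 1 N), for 0.1 s.
At the end, for the whole second after the job is handed in: Board flush on the bed (holes within 4 mm of the pins, within 2 mm of the bed's top, tilt under 2 degrees), not held; reader held still in the gripper, back up, level within 12 degrees, window 50 to 120 mm above the code and within 25 mm sideways, touching no stand, board, bed or mug (all of step 1 and angle between reader's own z axis and vertical below 0.21 rad and horizontal distance between window and code below 0.025 m and z of window in the frame of code between 0.05 and 0.12 m and contact force between the fingers and reader above 1 N and linear speed of reader below 0.03 m/s and angular speed of reader below 0.2 rad/s and contact force between reader and stand below 0.2 N and contact force between reader and board below 0.2 N and contact force between reader and bed below 0.2 N and contact force between reader and mug below 0.2 N); the arm keeps its last pose, push and grip.
It fails at once if a bystander is moved more than 30 mm (distance of any of mouse, stapler, notes, mug, clip_tin, punch from where it was at the start of the episode above 0.03 m).
It also fails if it takes over 64 s, if anything falls off the work surface, if the arm or the gripper's body presses on something with over 40 N, if the wrist force passes 120 N, or if a joint passes its speed limit or range.

## Working session

There is one attempt and no reset: what is moved stays moved. The work goes in short steps, Python scripts to look and compute and a tool call to move; the robot and the scene stay as the last step left them, time stands still between calls to the robot, and variables do not carry over. Pictures are saved under pics/ and viewed, and the job is handed in when it is done.

Besides the shell and the picture viewer there is one more tool, called after "Call:" in YAML: its name, and indented under it one key for each argument. jog_arm: Moves the arm, as the interface text tells. Its arguments: {"type":"object","properties":{"steps":{"type":"array"},"grip_force":{"type":"number"}},"required":["steps"]}

```bash
ls; mkdir -p pics; python3 - <<'E'
from cell import ctrl,cams
import cv2
print(ctrl.observe(), ctrl.hold_point_z)
for n in ["scene","top","wrist"]:
    d=cams.get_image(n); cv2.imwrite(f"pics/{n}0.png",d["image"][:,:,::-1]); print(n,{k:v for k,v in d.items() if k!="image"})
E
```

```text
pics
{'time_s': 0.0, 'joint_positions': array([-1.16226864e+00,  3.79415226e-01,  1.73479336e+00,  1.98109526e-05,
        1.02848118e+00, -3.32681700e-02]), 'joint_velocities': array([-0.00042572,  0.00114544, -0.00072858, -0.00013381, -0.00103962,
        0.00135906]), 'joint_efforts': array([ 4.13304660e-03, -7.63722253e+01, -4.34367692e+01,  6.52570068e-02,
        4.24457900e-02, -7.46939099e-05]), 'tcp_pos': array([ 0.29915414, -0.63241223,  0.21327736]), 'eef_rot': array([ 1.97692038,  0.44506947, -1.97730129]), 'force': array([ 0.24848103, -0.12894691, -0.02656984]), 'moment': array([ 0.01721231, -0.0123175 ,  0.00287869]), 'gripper_width': 0.0910826516705326} 0.0188
scene {'vertical_fov': 49.67805300605813, 'cx': 324.8990128586356, 'cy': 205.0609720306144, 'rvec': array([ 1.24056728,  2.19946169, -1.05010674]), 'tvec': array([ 0.24022476, -0.2641019 ,  1.72823342])}
top {'vertical_fov': 45.323529330673814, 'cx': 314.55615747364106, 'cy': 206.8260861665134, 'rvec': array([ 2.12518527, -2.15783041,  0.15076408]), 'tvec': array([0.08098447, 0.53493125, 1.72735469])}
wrist {'vertical_fov': 65.55106707072488, 'cx': 322.832150637874, 'cy': 200.6862280146833, 'rvec': array([-2.44472478,  1.54855064,  0.22293927]), 'tvec': array([-0.69947484, -0.03147512,  0.39143811])}
```

View pics/scene0.png

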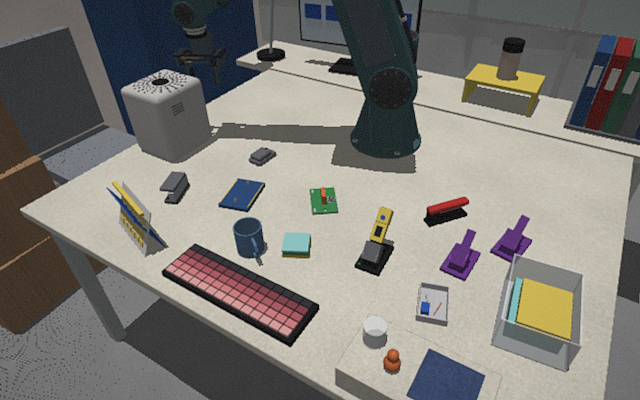

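View pics/top0.png

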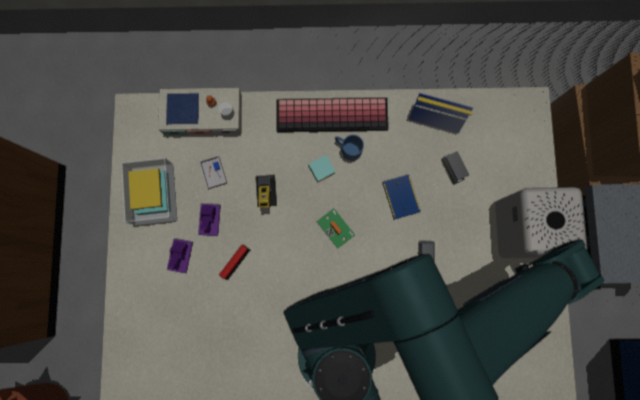

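View pics/wrist0.png

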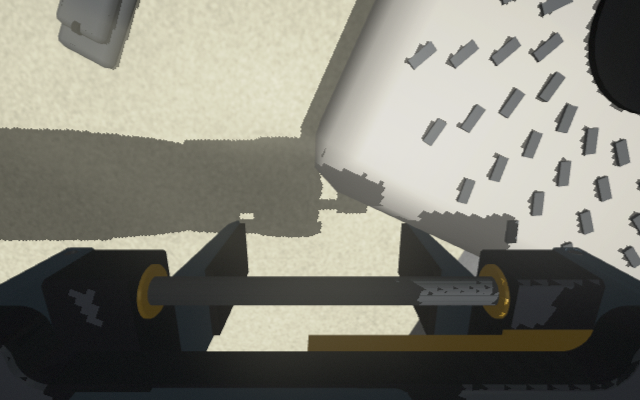

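```bash
cat > h.py <<'E'
import numpy as np,cv2
from scipy.spatial.transform import Rotation as R
class Cam:
    def __init__(s,d):
        s.im=np.ascontiguousarray(d["image"][:,:,::-1]); s.f=200/np.tan(np.radians(d["vertical_fov"])/2)
        s.cx,s.cy=d["cx"],d["cy"]; s.Rm=cv2.Rodrigues(np.array(d["rvec"]))[0]; s.t=np.array(d["tvec"]); s.c=-s.Rm.T@s.t
    def ray(s,u,v):
        r=s.Rm.T@np.array([(u-s.cx)/s.f,(v-s.cy)/s.f,1]); return r/np.linalg.norm(r)
    def plane(s,u,v,z):
        r=s.ray(u,v); return s.c+r*(z-s.c[2])/r[2]
    def proj(s,p):
        q=s.Rm@np.array(p)+s.t; return q[:2]/q[2]*s.f+[s.cx,s.cy]
    def crop(s,name,x0,y0,x1,y1,k):
        cv2.imwrite(name,cv2.resize(s.im[y0:y1,x0:x1],None,fx=k,fy=k,interpolation=cv2.INTER_CUBIC))
def tri(c1,p1,c2,p2):
    a,b=c1.ray(*p1),c2.ray(*p2)
    s=np.linalg.lstsq(np.array([a,-b]).T,c2.c-c1.c,rcond=None)[0]
    A=c1.c+a*s[0];B=c2.c+b*s[1]; return (A+B)/2,np.linalg.norm(A-B)
def get(n):
    from cell import cams
    return Cam(cams.get_image(n))
E
python3 - <<'E'
from h import *
t=get("top");s=get("scene")
import pickle;pickle.dump((t,s),open("c0.pkl","wb"))
t.crop("pics/t1.png",230,140,430,265,4)
s.crop("pics/s1.png",210,160,410,280,4)
print(t.c,s.c)
# corners on desk
for u,v in[(345,228),(402,197)]: print(t.plane(u,v,0))
E
```

```text
[0.27626306 0.06250983 1.78780183] [1.39787366 0.59421277 0.89839242]
[ 0.46002255 -0.0398254   0.        ]
[ 0.57432785 -0.25793294  0.        ]
```

View pics/t1.png

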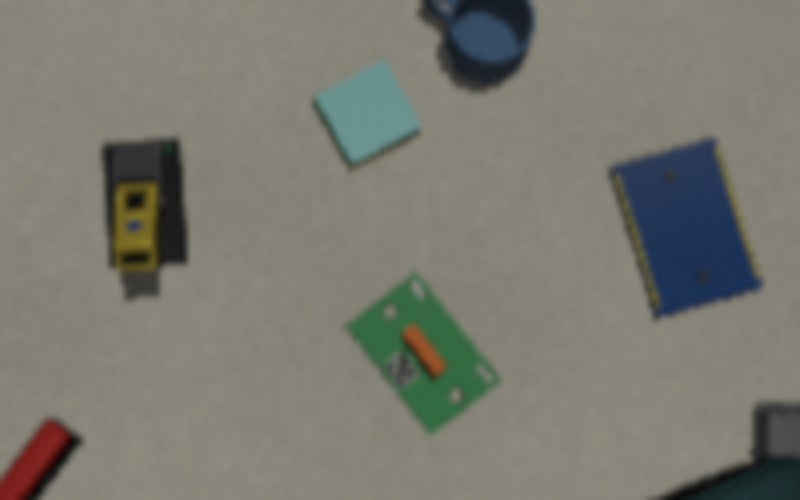

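View pics/s1.png

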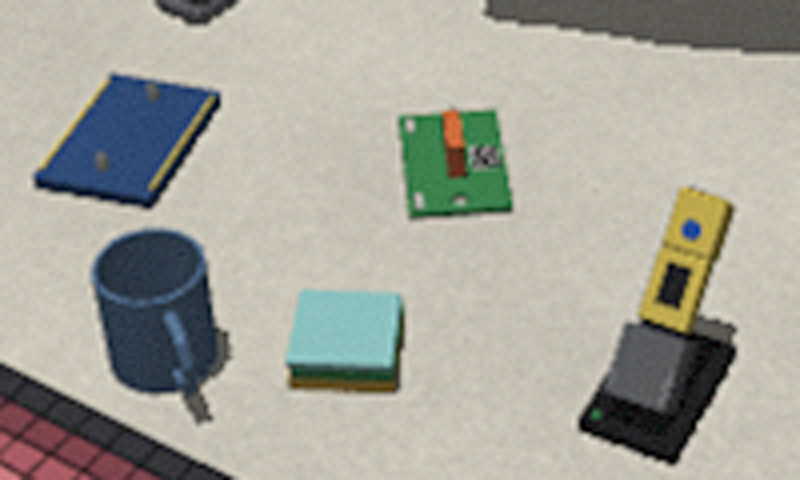

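```bash
cat >> h.py <<'E'
def mask(c,kind):
    h=cv2.cvtColor(c.im,cv2.COLOR_BGR2HSV); H,S,V=[h[:,:,i].astype(int) for i in range(3)]
    m={"green":(H>55)&(H<80)&(S>110)&(V>45),"blue":(H>105)&(H<125)&(S>120),"orange":(H>3)&(H<18)&(S>130)&(V>70),"yellow":(H>20)&(H<32)&(S>120)}[kind]
    return m.astype(np.uint8)*255
def blobs(m,amin=60):
    cs=cv2.findContours(m,cv2.RETR_EXTERNAL,cv2.CHAIN_APPROX_NONE)[0]
    return [c for c in cs if cv2.contourArea(c)>amin]
def rect(c,ct,z):
    p=np.array([c.plane(u,v,z)[:2] for u,v in ct[:,0,:].astype(float)])
    r=cv2.minAreaRect((p*1000).astype(np.float32)); m=cv2.moments((p*1000).astype(np.float32)); return np.round(r[0],1),np.round(r[1],1),round(r[2],1),np.round([m['m10']/m['m00'],m['m01']/m['m00']],1)
E
python3 - <<'E'
from h import *
import pickle;t,s=pickle.load(open("c0.pkl","rb"))
for n,c in(("top",t),("scene",s)):
  for k,z in(("green",.006),("blue",.014),("orange",.04),("yellow",.1)):
    for b in blobs(mask(c,k),30):
        u,v=b[:,0].mean(0)
        if 200<u<460 and 130<v<265: print(n,k,b[:,0].mean(0).round(1),cv2.contourArea(b),*rect(c,b,z))
E
```

```text
top green [335.6 228. ] 330.0 [460.7  -3.7] [120.9  75.8] 36.5 [458.7  -5.4]
top blue [401.5 197.1] 783.5 [ 573.2 -252.4] [139.9  90.3] 15.1 [ 573.  -253.7]
top orange [335.6 227.3] 41.5 [458.8  -3.4] [47.5 15. ] 37.4 [458.7  -3.3]
top yellow [263.7 195.9] 226.0 [569.4 254.6] [39.5 80.1] 90.0 [569.7 254.1]
scene green [321.3 203.8] 305.0 [463.5  -3.7] [128.3  79.6] 36.8 [ 4.796e+02 -1.000e-01]
scene green [330.  191.7] 52.5 [414.   -7.2] [44.6 26.9] 31.5 [412.9  -8.8]
scene blue [245.4 195.1] 708.0 [ 581.1 -248.5] [156.2 105.4] 14.4 [ 585.6 -251.9]
scene orange [323.1 195.5] 47.0 [478.    5.5] [78.3 12.9] 32.0 [476.7   4.7]
scene yellow [381.1 224.8] 423.5 [570.  253.4] [146.5  38.8] 14.2 [568.6 252. ]
```

```bash
python3 - <<'E'
from h import *
from cell import ctrl
o=ctrl.observe();M=R.from_rotvec(o["eef_rot"]).as_matrix();print(o["time_s"],M.round(3),o["tcp_pos"])
import pickle;t,s=pickle.load(open("c0.pkl","rb"))
for p in[(.4607,-.0037,.006),(.573,-.253,.014)]: print(M.T@(np.array(p)-o["tcp_pos"])*100)
y=M[:,1];print("yaw of tool y",np.degrees(np.arctan2(y[1],y[0])))
E
```

```text
0.25 [[-0.     0.428 -0.904]
 [ 0.001 -0.904 -0.428]
 [-1.    -0.001 -0.   ]] [ 0.29922777 -0.63259134  0.21360217]
[ 20.78872235 -49.93155173 -41.49014071]
[ 19.97329347 -22.59415976 -40.98036073]
yaw of tool y -64.68197175273819
```

```bash
python3 - <<'E'
from h import *
from cell import ctrl
o=ctrl.observe();M=R.from_rotvec(o["eef_rot"]).as_matrix()
w=get("wrist")
print("cam in tool",M.T@(w.c-o["tcp_pos"]),"axes in tool (cols x y z)\n",(M.T@w.Rm.T).round(3))
for uv in[(320,200),(320,100),(0,0),(640,0),(0,300)]: print(uv,M.T@(w.plane(*uv,0)-o["tcp_pos"]))
t=get("top")
for p in [(545,225),(500,185),(585,250)]: print(t.plane(*p,.2))
E
```

```text
cam in tool [-0.17041076  0.00018874 -0.07916539] axes in tool (cols x y z)
 [[ 0.    -0.28   0.96 ]
 [ 1.    -0.    -0.   ]
 [ 0.001  0.96   0.28 ]]
(320, 200) [ 0.21360396 -0.00357335  0.03204892]
(320, 100) [ 0.21360472 -0.00319573 -0.09043696]
(0, 0) [ 0.21380112 -0.34981576 -0.19380641]
(640, 0) [ 0.21340986  0.34361174 -0.19329279]
(0, 300) [ 0.21385975 -0.45897477  0.17991417]
[ 0.43919044 -0.69211164  0.2       ]
[ 0.57661816 -0.55286606  0.2       ]
[ 0.35451614 -0.81622968  0.2       ]
```

Call:
jog_arm:
  steps:
    - [[-4,-1,-1],0,0]
    - [[-4,-49,-39],-12,0]
    - [[-4,-49,-39],-12,0]
    - [[-4,-49,-39],-12,0]
    - [[-4,-49,-39],-12,0]
    - [[-4,-49,-39],-12,0]
    - [[-4,-49,-39],-12,0]
    - [[-4,-49,-39],-12,0]
    - [[-4,-49,-39],-12,0]
    - [[-0.5,-49,-39],-12,0]
    - [[-0.5,-49,-39],-12,0]
    - [[-0.5,-49,-39],-12,0]

```text
time_s: 1.85
tcp_pos: [0.442, -0.0203, 0.218]
eef_rot: [1.843, 0.628, -1.846]
force: [-0.3, -0.4, 0.9]
gripper_width: 0.0914
```

```bash
python3 - <<'E'
from h import *
w=get("wrist");cv2.imwrite("pics/w1.png",w.im);t=get("top");t.crop("pics/t2.png",80,80,480,300,2)
for b in blobs(mask(w,"green"),500): print(b[:,0].min(0),b[:,0].max(0),rect(w,b,.006))
E
```

```text
[289 102] [358 153] (array([488.4,  14.8]), array([59.6, 82.7]), 36.7, array([492.7,  16.6]))
```

View pics/w1.png

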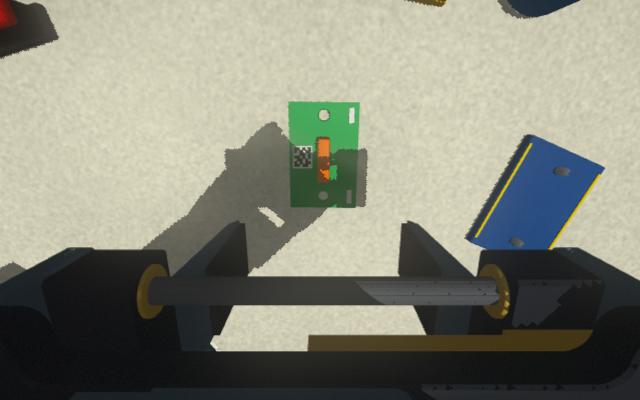

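View pics/t2.png

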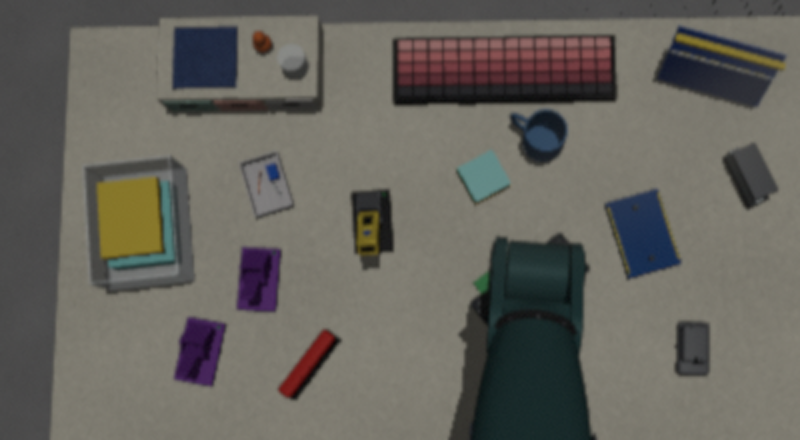

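```bash
python3 - <<'E'
from h import *
from cell import ctrl
w=get("wrist")
h=cv2.cvtColor(w.im,cv2.COLOR_BGR2HSV);m=((h[:,:,0]>55)&(h[:,:,0]<85)&(h[:,:,1]>100)&(h[:,:,2]>25)).astype(np.uint8)*255
m[:,:280]=0;m[:,370:]=0;m[:95]=0;m[215:]=0
m=cv2.morphologyEx(m,cv2.MORPH_CLOSE,np.ones((5,5),np.uint8))
b=max(blobs(m),key=cv2.contourArea);print(b[:,0].min(0),b[:,0].max(0),rect(w,b,.006))
# holes inside
crop=w.im[98:212,282:366];cv2.imwrite("pics/w1b.png",cv2.resize(crop,None,fx=5,fy=5,interpolation=cv2.INTER_NEAREST))
H=[]
for u,v in[(324,115),(323,195)]:
    roi=h[v-9:v+10,u-9:u+10,1]; mm=(roi<90).astype(np.uint8); M=cv2.moments(mm,True); c=(u-9+M['m10']/M['m00'],v-9+M['m01']/M['m00']);print(c,mm.sum()); H.append(w.plane(*c,.005));print(H[-1])
d=H[0]-H[1];print(np.linalg.norm(d),np.degrees(np.arctan2(d[1],d[0])),(H[0]+H[1])/2)
mo=mask(w,"orange");mo[:, :300]=0;mo[:,340:]=0
hs=h[125:190,310:340];mo=((h[:,:,0]<18)&(h[:,:,1]>120)).astype(np.uint8)*255;mo[:, :305]=0;mo[:,345:]=0;mo[:120]=0;mo[195:]=0
b=max(blobs(mo,20),key=cv2.contourArea);print("rib",b[:,0].min(0),b[:,0].max(0),rect(w,b,.04))
o=ctrl.observe();M=R.from_rotvec(o["eef_rot"]).as_matrix();y=M[:,1];print(np.degrees(np.arctan2(y[1],y[0])))
E
```

```text
[287 101] [356 153] (array([487.9,  14.3]), array([60.9, 82.8]), 37.4, array([492.5,  16. ]))
(321.23853211009174, 113.70642201834862) 109
[0.50062206 0.02414264 0.005     ]
(323.15646258503403, 196.24489795918367) 147
[ 0.42094079 -0.03963639  0.005     ]
0.10206306061838338 38.674721275941074 [ 0.46078143 -0.00774688  0.005     ]
rib [315 137] [327 180] (array([461.8,  -5.3]), array([48.6, 13.6]), 37.6, array([461.9,  -5. ]))
-52.6826642261498
```

View pics/w1b.png

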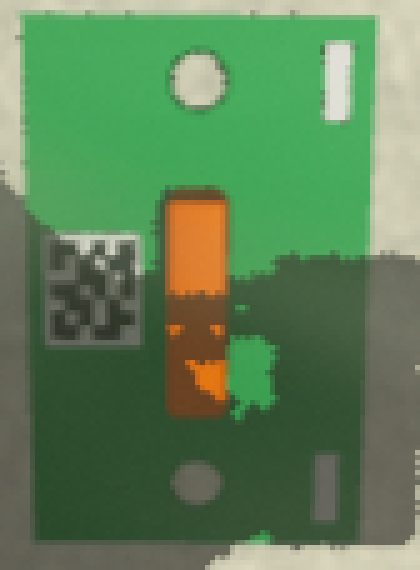

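```bash
cat >> h.py <<'E'
def state():
    from cell import ctrl
    o=ctrl.observe();M=R.from_rotvec(o["eef_rot"]).as_matrix();y=M[:,1]
    return o,M,np.degrees(np.arctan2(y[1],y[0]))
def shift(p,yaw=None):
    o,M,a=state(); s=M.T@(np.array(p)-o["tcp_pos"])*100
    print("shift",s.round(2),"turn",None if yaw is None else round(-(yaw-a),2),"t",o["time_s"],"yaw",a.round(2),"tcp",o["tcp_pos"].round(4),"w",o["gripper_width"],"F",o["force"].round(1))
E
python3 - <<'E'
from h import *
w=get("wrist")
for c in[(321.8,114),(321.2,194.6)]:print(w.plane(*c,.006))
shift((.461,-.0058,.014),-52.7)
E
```

```text
[0.50103012 0.02266011 0.006     ]
[ 0.42150206 -0.03682286  0.006     ]
shift [20.53 -0.32 -2.56] turn -0.04 t 2.05 yaw -52.74 tcp [ 0.4424 -0.0239  0.2193] w 0.0911743685656108 F [ 0.  -0.2  0.3]
```

Call:
jog_arm:
  steps:
    - [[6,-0.3,-2.5],0,0]
    - [[11,-0.3,-2.5],0,0]
    - [[16,-0.3,-2.5],0,0]
    - [[18.5,-0.3,-2.5],0,0]
    - [[20,-0.3,-2.5],0,0]
    - [[20.4,-0.3,-2.5],0,0]
    - [[20.5,-0.3,-2.5],0,0]
    - [[20.5,-0.3,-2.5],0,0]
  grip_force: 30

```text
time_s: 3.05
tcp_pos: [0.4613, -0.0065, 0.0152]
eef_rot: [1.849, 0.622, -1.845]
force: [0.7, 0.3, -0.1]
gripper_width: 0.0914
```

```bash
python3 - <<'E'
from h import *
w=get("wrist");cv2.imwrite("pics/w2.png",w.im);shift((.461,-.006,.014))
E
```

```text
shift [ 0.11 -0.05 -0.01] turn None t 3.1 yaw -52.74 tcp [ 0.4612 -0.0064  0.0151] w 0.09116957255943887 F [0.  0.3 0.1]
```

View pics/w2.png

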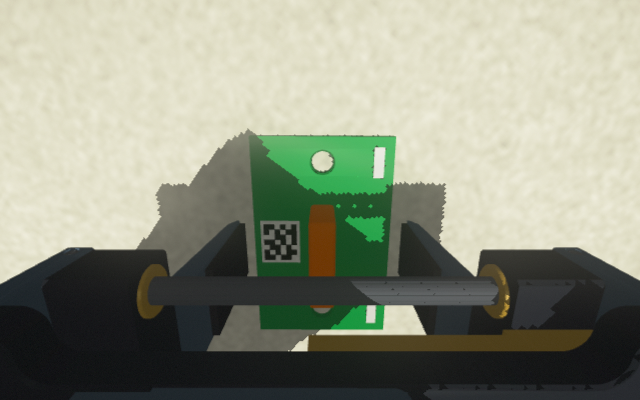

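Call:
jog_arm:
  steps:
    - [[0,0,0],0,255]
    - [[0,0,0],0,255]
    - [[0,0,0],0,255]
    - [[0,0,0],0,255]
    - [[0,0,0],0,255]
    - [[0,0,0],0,255]
    - [[0,0,0],0,255]
    - [[0,0,0],0,255]

```text
time_s: 4.1
tcp_pos: [0.4612, -0.0064, 0.0151]
eef_rot: [1.849, 0.622, -1.846]
force: [-1.3, 3.5, 1.8]
gripper_width: 0.0138
```

```bash
python3 - <<'E'
from h import *
w=get("wrist");cv2.imwrite("pics/w3.png",w.im);shift((.461,-.006,.014))
p=w.plane
import pickle;t,s=pickle.load(open("c0.pkl","rb"))
E
```

```text
shift [ 0.11 -0.05 -0.01] turn None t 4.15 yaw -52.75 tcp [ 0.4612 -0.0064  0.0151] w 0.013771229368321964 F [0.2 0.5 0.1]
```

View pics/w3.png

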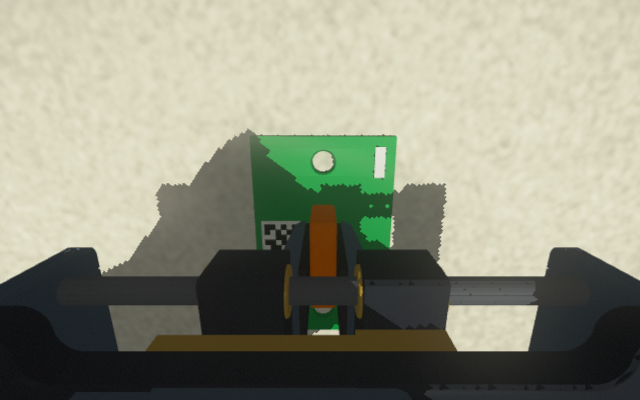

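```bash
python3 - <<'E'
from h import *
w=get("wrist");o,M,a=state()
h=cv2.cvtColor(w.im,cv2.COLOR_BGR2HSV)
roi=h[145:178,305:341]; mm=(roi[:,:,1]<100).astype(np.uint8);k=cv2.moments(mm,True);c=(305+k['m10']/k['m00'],145+k['m01']/k['m00']);print(c,mm.sum())
T=lambda u,v,z:(M.T@(w.plane(u,v,z)-o["tcp_pos"])*1000).round(2)
print("hole",T(*c,.0055))
for p in[(251,136),(397,136)]:print("corner",T(*p,.006))
shift((.53,-.29,.2),-75)
E
```

```text
(322.89896373056996, 160.9740932642487) 386
hole [  9.67   0.13 -50.67]
corner [  9.14 -40.68 -65.  ]
corner [  9.23  42.21 -64.96]
shift [-18.48  26.76  11.66] turn 22.26 t 4.2 yaw -52.74 tcp [ 0.4612 -0.0064  0.0151] w 0.013645014124089559 F [-0.5 -0.1 -0.6]
```

```bash
python3 - <<'E'
from h import *
shift((.455,-.285,.2),-75)
E
```

```text
shift [-18.49  21.82  17.33] turn 22.26 t 4.2 yaw -52.74 tcp [ 0.4612 -0.0064  0.0151] w 0.013645014124089559 F [-0.5 -0.1 -0.6]
```

Call:
jog_arm:
  steps:
    - [[-2,0,0],0,255]
    - [[-7,0,0],0,255]
    - [[-12,3,2],2,255]
    - [[-17,8,6],7,255]
    - [[-18.5,13,10],13,255]
    - [[-18.5,17,13.5],18,255]
    - [[-18.5,20,16],21,255]
    - [[-18.5,21.8,17.3],22.3,255]
    - [[-18.5,21.8,17.3],22.3,255]
    - [[-18.5,21.8,17.3],22.3,255]
    - [[-18.5,21.8,17.3],22.3,255]
    - [[-18.5,21.8,17.3],22.3,255]

```text
time_s: 5.7
tcp_pos: [0.4552, -0.284, 0.2001]
eef_rot: [2.083, 0.274, -2.08]
force: [-0.3, 0.5, -3.0]
gripper_width: 0.0138
```

```bash
python3 - <<'E'
from h import *
w=get("wrist");cv2.imwrite("pics/w4.png",w.im);shift((.455,-.285,.2),-75)
E
```

```text
shift [0.01 0.08 0.04] turn 0.0 t 5.75 yaw -75.0 tcp [ 0.4552 -0.2841  0.2001] w 0.013526987628831309 F [-0.3  0.1 -3.1]
```

View pics/w4.png

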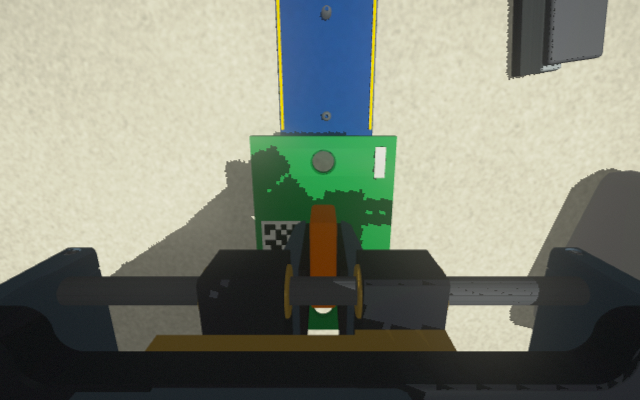

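```bash
python3 - <<'E'
from h import *
w=get("wrist");w.crop("pics/w4a.png",276,0,376,135,6)
import pickle;pickle.dump(w,open("w4.pkl","wb"))
g=cv2.cvtColor(w.im,cv2.COLOR_BGR2HSV);m=((g[:,:,1]<130)).astype(np.uint8)*255;m[136:]=0;m[:,:295]=0;m[:,358:]=0
for b in blobs(m,5): print(b[:,0].min(0),b[:,0].max(0),cv2.minEnclosingCircle(b),cv2.contourArea(b))
E
```

```text
[295 132] [328 135] ((311.5, 133.5), 16.568140029907227) 57.5
[321 111] [330 120] ((325.5, 115.5), 4.94984769821167) 60.5
[321   5] [330  19] ((325.5, 12.0), 7.159010887145996) 107.0
```

View pics/w4a.png

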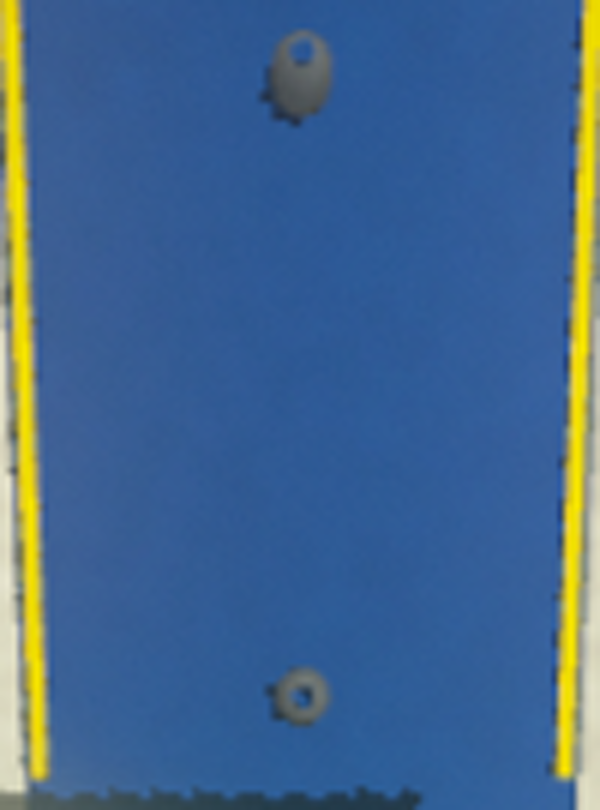

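```bash
python3 - <<'E'
from h import *
import pickle;w=pickle.load(open("w4.pkl","rb"));o,M,a=state()
P=[w.plane(325.9,7.6,.032),w.plane(325.9,115.2,.032)]
d=P[0]-P[1];print(P,np.linalg.norm(d),np.degrees(np.arctan2(d[1],d[0])))
for p in P:print((M.T@(p-o["tcp_pos"])*1000).round(2))
# foot/edges check of bed
for u,v in[(280,3),(374,3),(282.5,128),(370.7,128)]:print((M.T@(w.plane(u,v,.014)-o["tcp_pos"])*1000).round(2))
E
```

```text
[array([ 0.62413164, -0.24215045,  0.032     ]), array([ 0.52781115, -0.26820798,  0.032     ])] 0.09978292227922597 15.137843539058764
[ 168.46    2.96 -173.75]
[168.28   3.21 -73.97]
[ 186.45  -43.21 -182.88]
[ 186.5    51.65 -182.86]
[186.23 -45.17 -59.88]
[186.28  53.57 -59.86]
```

Call:
jog_arm:
  steps:
    - [[0,0.3,-4],0,255]
    - [[0,0.3,-9],0,255]
    - [[3,0.3,-12.3],0,255]
    - [[8,0.3,-12.3],0,255]
    - [[11.5,0.3,-12.3],0,255]
    - [[13.5,0.3,-12.3],0,255]
    - [[14.2,0.3,-12.3],0,255]
    - [[14.2,0.3,-12.3],0,255]
    - [[14.2,0.3,-12.3],0,255]

```text
time_s: 6.92
tcp_pos: [0.5758, -0.2557, 0.0597]
eef_rot: [2.085, 0.272, -2.078]
force: [0.5, -0.6, -3.3]
gripper_width: 0.0138
```

```bash
python3 - <<'E'
from h import *
w=get("wrist");w.crop("pics/w5.png",240,120,400,240,5);shift((.455,-.285,.2),-75)
s=get("scene");s.crop("pics/s5.png",190,150,310,250,6)
E
```

```text
shift [-14.08  -0.27  12.38] turn -0.01 t 6.975 yaw -75.01 tcp [ 0.5758 -0.2557  0.0596] w 0.013927863278540982 F [ 0.2 -0.4 -2.2]
```

View pics/w5.png

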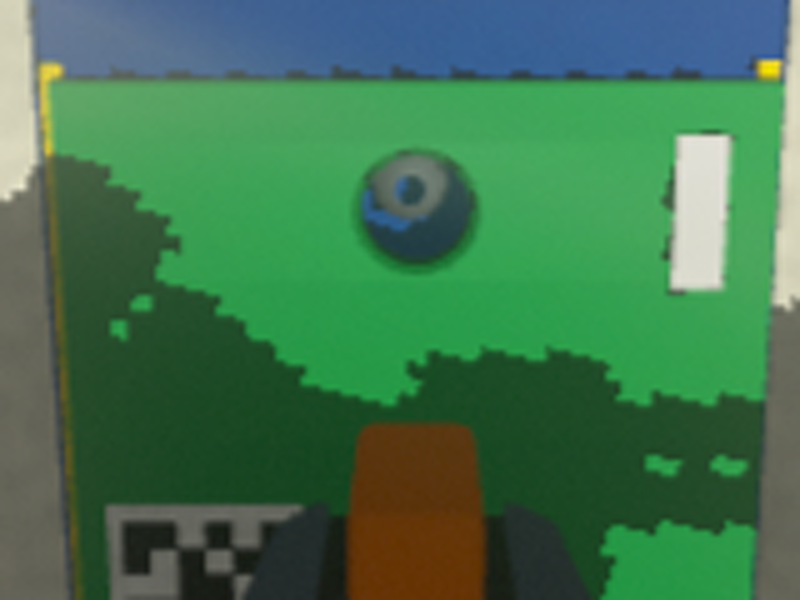

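View pics/s5.png

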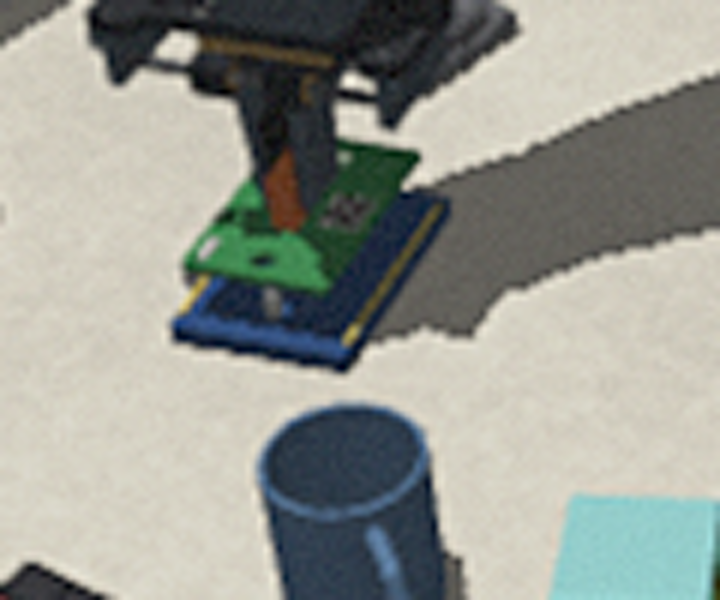

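```bash
python3 - <<'E'
from h import *
w=get("wrist");o,M,a=state()
print((M.T@(w.plane(321.6,157.6,.032)-o["tcp_pos"])*1000).round(2),(M.T@(w.plane(322.7,161.4,.0505)-o["tcp_pos"])*1000).round(2))
E
```

```text
[ 27.41  -0.58 -50.16] [  8.91   0.13 -50.67]
```

Call:
jog_arm:
  steps:
    - [[0,-0.07,0.05],0,255]
    - [[0.8,-0.07,0.05],0,255]
    - [[1.4,-0.07,0.05],0,255]
    - [[1.8,-0.07,0.05],0,255]
    - [[2.1,-0.07,0.05],0,255]
    - [[2.4,-0.07,0.05],0,255]
    - [[2.4,-0.07,0.05],0,255]

```text
time_s: 7.95
tcp_pos: [0.5748, -0.255, 0.0351]
eef_rot: [2.084, 0.273, -2.079]
force: [0.0, 0.1, -3.8]
gripper_width: 0.0137
```

Call:
jog_arm:
  steps:
    - [[0.3,0,0],0,255]
    - [[0.5,0,0],0,255]
    - [[0.6,0,0],0,255]
    - [[0.6,0,0],0,255]

```text
time_s: 8.45
tcp_pos: [0.5748, -0.255, 0.0291]
eef_rot: [2.084, 0.273, -2.079]
force: [-1.1, 0.6, -1.4]
gripper_width: 0.0138
```

```bash
python3 - <<'E'
from h import *
w=get("wrist");w.crop("pics/w6.png",240,120,400,240,5);shift((.455,-.285,.2),-75)
s=get("scene");s.crop("pics/s6.png",190,150,310,250,6)
E
```

```text
shift [-17.12  -0.18  12.31] turn -0.01 t 8.5 yaw -75.01 tcp [ 0.5748 -0.255   0.0291] w 0.014423597505755214 F [-0.3  1.  -2. ]
```

View pics/w6.png

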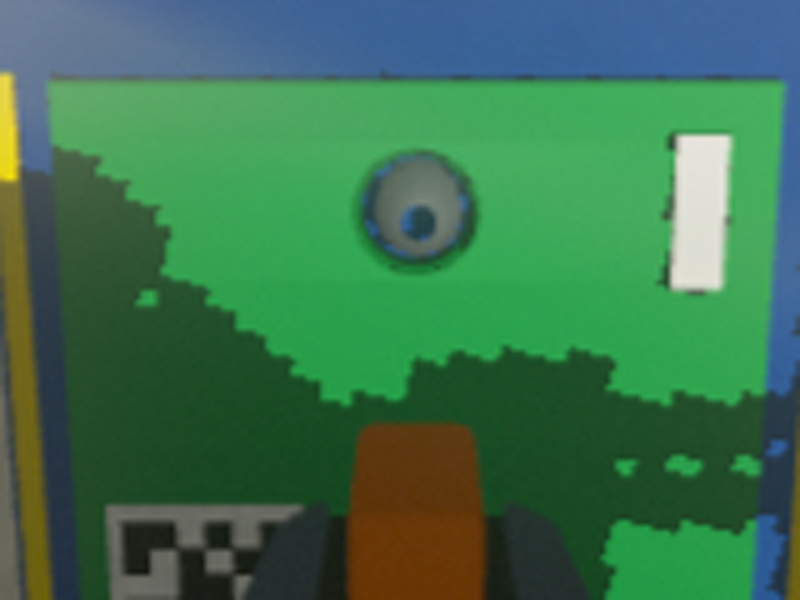

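View pics/s6.png

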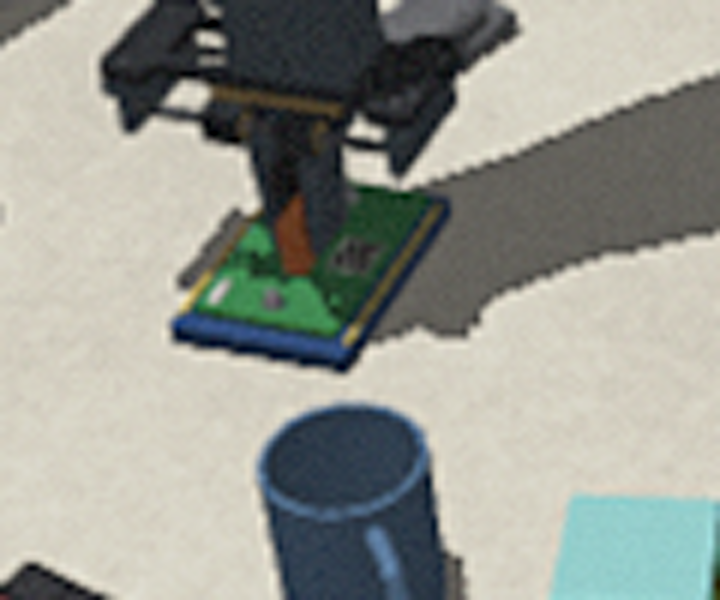

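Call:
jog_arm:
  steps:
    - [[0,0,0],0,200]
    - [[0,0,0],0,120]
    - [[0,0,0],0,60]
    - [[0,0,0],0,60]
    - [[-0.2,0,0],0,60]
    - [[-2,0,0],0,60]
    - [[-6,0,0],0,60]
    - [[-12,0,0],0,30]
    - [[-17,0,0],0,0]
    - [[-17,0,3],0,0]
    - [[-17,0,5],0,0]
    - [[-17,0,5],0,0]

```text
time_s: 10.05
tcp_pos: [0.5248, -0.268, 0.199]
eef_rot: [2.085, 0.272, -2.08]
force: [0.0, -0.3, -1.0]
gripper_width: 0.0916
```

```bash
python3 - <<'E'
from h import *
w=get("wrist");cv2.imwrite("pics/w7.png",w.im);shift((.455,-.285,.2),-75)
E
```

```text
shift [-0.12 -0.17  7.27] turn -0.06 t 10.1 yaw -75.06 tcp [ 0.5257 -0.2679  0.199 ] w 0.09142237110630146 F [0.9 0.3 0.5]
```

View pics/w7.png

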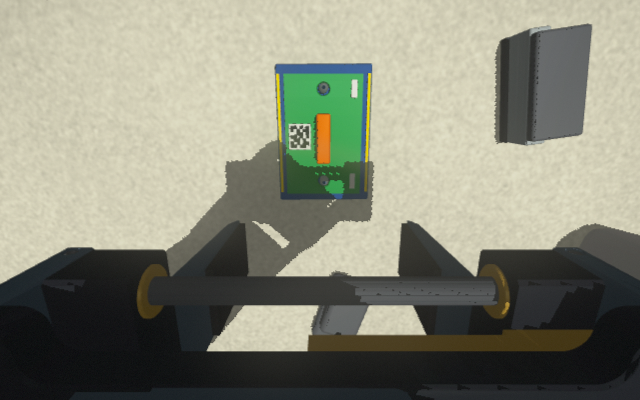

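```bash
python3 - <<'E'
from h import *
import pickle;t,s=pickle.load(open("c0.pkl","rb"))
z1=lambda x,y:((x+.5)/4-.5+230,(y+.5)/4-.5+140)
zs=lambda x,y:((x+.5)/4-.5+210,(y+.5)/4-.5+160)
P=[t.plane(*z1(*p),.012) for p in[(105,145),(178,138),(186,262),(112,265)]]
for p in P:print(p.round(4))
print(np.mean(P,0)); d=P[3]-P[0]+P[2]-P[1];print(np.degrees(np.arctan2(d[1],d[0])))
print("button",tri(t,z1(134,226),s,zs(691,229)))
print("headend top corners",tri(t,z1(115,268),s,zs(683,188)),tri(t,z1(157,269),s,zs(730,205)))
t.crop("pics/t8.png",250,165,285,225,10)
E
```

```text
[0.6623 0.2935 0.012 ]
[0.6679 0.2243 0.012 ]
[0.549  0.2171 0.012 ]
[0.5472 0.2866 0.012 ]
[0.60660623 0.25537604 0.012     ]
-176.52621272055057
button (array([0.56514779, 0.25252598, 0.12276753]), np.float64(0.0015971743530136728))
headend top corners (array([0.53373936, 0.25085584, 0.13539783]), np.float64(0.03847128156814563)) (array([0.52258409, 0.24684402, 0.11184822]), np.float64(0.027522237659506982))
```

View pics/t8.png

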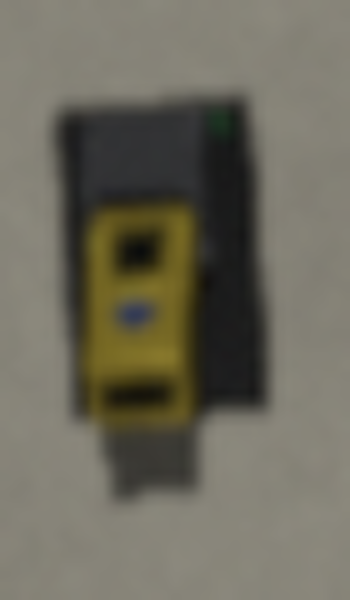

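```bash
python3 - <<'E'
from h import *
shift((.565,.253,.25),-86.5)
E
```

```text
shift [ -5.1  -49.31 -17.24] turn 11.44 t 10.1 yaw -75.06 tcp [ 0.5257 -0.2679  0.199 ] w 0.09142237110630146 F [0.9 0.3 0.5]
```

Call:
jog_arm:
  steps:
    - [[-3,-4,-1],1,0]
    - [[-5,-10,-3],2,0]
    - [[-5,-16,-5],4,0]
    - [[-5,-22,-7.5],5,0]
    - [[-5,-28,-10],7,0]
    - [[-5,-34,-12],9,0]
    - [[-5,-40,-14],10,0]
    - [[-5,-45,-16],11.4,0]
    - [[-5,-48.5,-17],11.4,0]
    - [[-5,-49.3,-17.2],11.4,0]
    - [[-5,-49.3,-17.2],11.4,0]
    - [[-5,-49.3,-17.2],11.4,0]

```text
time_s: 11.6
tcp_pos: [0.5647, 0.2517, 0.2488]
eef_rot: [2.193, 0.066, -2.188]
force: [-0.3, 0.3, -1.1]
gripper_width: 0.0908
```

```bash
python3 - <<'E'
from h import *
w=get("wrist");cv2.imwrite("pics/w9.png",w.im);shift((.577,.2536,.0856),-86.5)
import pickle;pickle.dump(w,open("w9.pkl","wb"))
E
```

```text
shift [16.34 -0.12 -1.2 ] turn -0.03 t 11.65 yaw -86.53 tcp [0.5648 0.2517 0.2489] w 0.09131769711293326 F [ 0.3 -0.  -1.5]
```

View pics/w9.png

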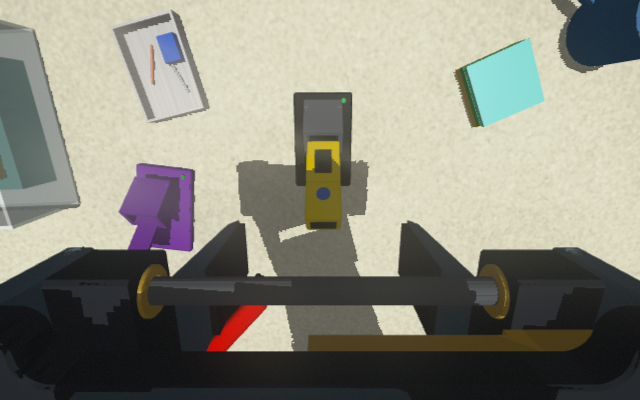

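```bash
python3 - <<'E'
from h import *
import pickle;w=pickle.load(open("w9.pkl","rb"));o,M,a=state()
print(w.plane(323,193,.1215))
P=[w.plane(*p,.012) for p in[(294,93),(351,93),(352,185),(297,185)]]
for p in P:print(p.round(4))
m=mask(w,"yellow");m[:,:280]=0;m[:,370:]=0
for b in blobs(m,50):print(b[:,0].min(0),b[:,0].max(0))
for v in(170,200,215):
  x=np.where(m[v])[0];print(v,x.min(),x.max())
E
```

```text
[0.56524404 0.25141182 0.1215    ]
[0.6623 0.2932 0.012 ]
[0.6666 0.2226 0.012 ]
[0.5499 0.2113 0.012 ]
[0.5455 0.2851 0.012 ]
[308 335] [369 350]
[305 141] [341 229]
170 306 339
200 305 340
215 305 341
```

Call:
jog_arm:
  steps:
    - [[3,0,-1.2],0,0]
    - [[8,0,-1.2],0,0]
    - [[12,0,-1.2],0,0]
    - [[15,0,-1.2],0,0]
    - [[16,0,-1.2],0,0]
    - [[16.4,0,-1.2],0,0]
    - [[16.4,0,-1.2],0,0]
    - [[16.4,0,-1.2],0,0]

```text
time_s: 12.65
tcp_pos: [0.5777, 0.2526, 0.0861]
eef_rot: [2.195, 0.066, -2.187]
force: [-1.2, 0.4, -0.7]
gripper_width: 0.0911
```

```bash
python3 - <<'E'
from h import *
w=get("wrist");cv2.imwrite("pics/w10.png",w.im);shift((.577,.2536,.0856),-86.5)
s=get("scene");s.crop("pics/s10.png",330,160,450,280,5)
E
```

```text
shift [ 0.03 -0.11  0.06] turn -0.03 t 12.7 yaw -86.53 tcp [0.5776 0.2525 0.0859] w 0.09172068243802986 F [-0.8 -0.3  0.1]
```

View pics/w10.png

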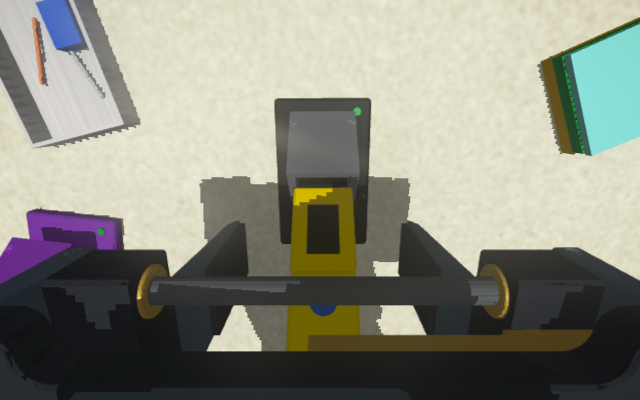

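View pics/s10.png

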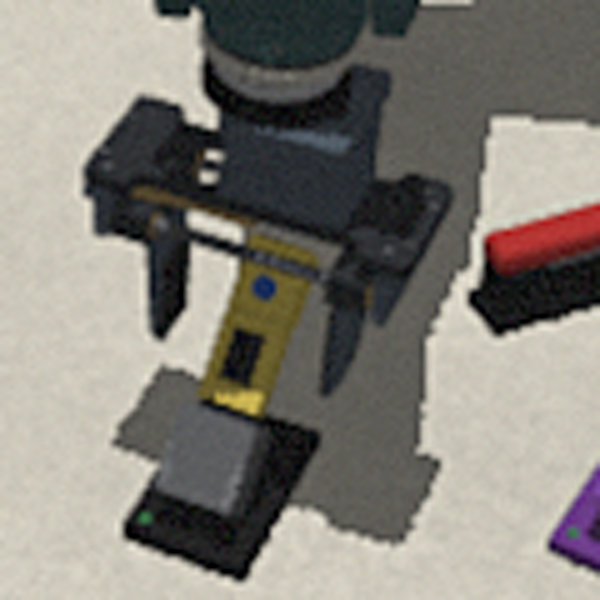

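Call:
jog_arm:
  steps:
    - [[0,0,0],0,255]
    - [[0,0,0],0,255]
    - [[0,0,0],0,255]
    - [[0,0,0],0,255]
    - [[0,0,0],0,255]
    - [[0,0,0],0,255]
    - [[0,0,0],0,255]
  grip_force: 40

```text
time_s: 13.62
tcp_pos: [0.5775, 0.2526, 0.0858]
eef_rot: [2.194, 0.067, -2.187]
force: [-0.6, 0.5, 0.3]
gripper_width: 0.0359
```

Call:
jog_arm:
  steps:
    - [[-0.5,0,0.5],0,255]
    - [[-1.2,0,1.2],0,255]
    - [[-2,0,2],0,255]
    - [[-3,0,3],0,255]
    - [[-4,0,4],0,255]
    - [[-5,0,5],0,255]
    - [[-6,0,6],0,255]
    - [[-6.5,0,6.5],0,255]
    - [[-6.5,0,6.5],0,255]
    - [[-6.5,0,6.5],0,255]

```text
time_s: 14.88
tcp_pos: [0.5126, 0.2486, 0.1505]
eef_rot: [2.194, 0.067, -2.187]
force: [1.1, -0.0, 1.7]
gripper_width: 0.0358
```

```bash
python3 - <<'E'
from h import *
w=get("wrist");cv2.imwrite("pics/w11.png",w.im);shift((.577,.2536,.0856),-86.5)
s=get("scene");s.crop("pics/s11.png",310,120,450,280,4)
E
```

```text
shift [ 6.5  -0.11 -6.43] turn -0.03 t 14.925 yaw -86.53 tcp [0.5126 0.2486 0.1504] w 0.0356545805588993 F [0.6 1.  1.3]
```

View pics/s11.png

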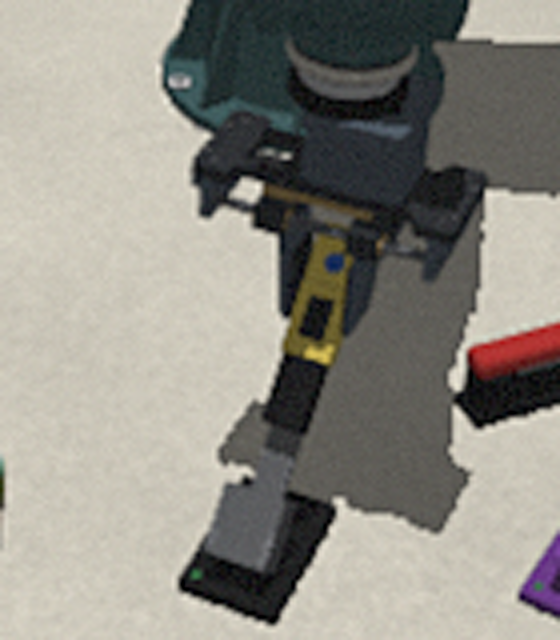

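View pics/w11.png

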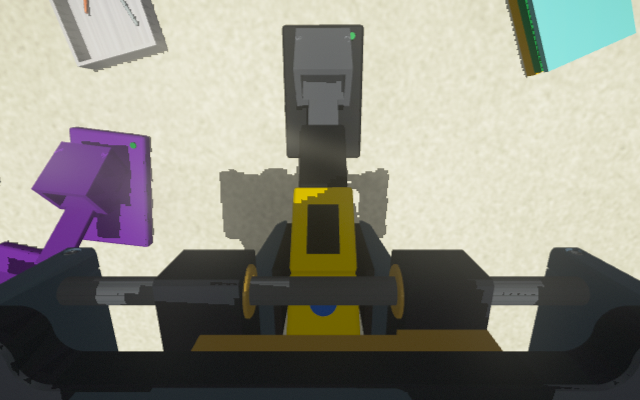

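```bash
python3 - <<'E'
from h import *
shift((.485,.10,.085),-86.5)
import pickle;t,s=pickle.load(open("c0.pkl","rb"));print(t.plane(321.5,167.9,.028), t.plane(235,262,.05))
E
```

```text
shift [ 6.53 14.67  3.69] turn -0.03 t 14.975 yaw -86.53 tcp [0.5127 0.2486 0.1504] w 0.035632577863572476 F [ 1.2 -0.1  1.3]
[0.68537005 0.04462343 0.028     ] [0.33775271 0.3629557  0.05      ]
```

Call:
jog_arm:
  steps:
    - [[-1.5,0,1.5],0,255]
    - [[-1,3,3],0,255]
    - [[0,7,3.7],0,255]
    - [[2,11,3.7],0,255]
    - [[4,14,3.7],0,255]
    - [[6,14.7,3.7],0,255]
    - [[6.5,14.7,3.7],0,255]
    - [[6.5,14.7,3.7],0,255]
    - [[6.5,14.7,3.7],0,255]

```text
time_s: 16.1
tcp_pos: [0.4853, 0.1002, 0.0859]
eef_rot: [2.195, 0.067, -2.186]
force: [0.4, 1.2, -2.7]
gripper_width: 0.0362
```

```bash
python3 - <<'E'
from h import *
s=get("scene");s.crop("pics/s12.png",270,120,430,260,5);shift((.485,.10,.0634),-86.5)
E
```

```text
shift [2.25 0.01 0.04] turn 0.01 t 16.15 yaw -86.49 tcp [0.4853 0.1002 0.0859] w 0.0354718039423385 F [-0.1 -0.2 -1.8]
```

View pics/s12.png

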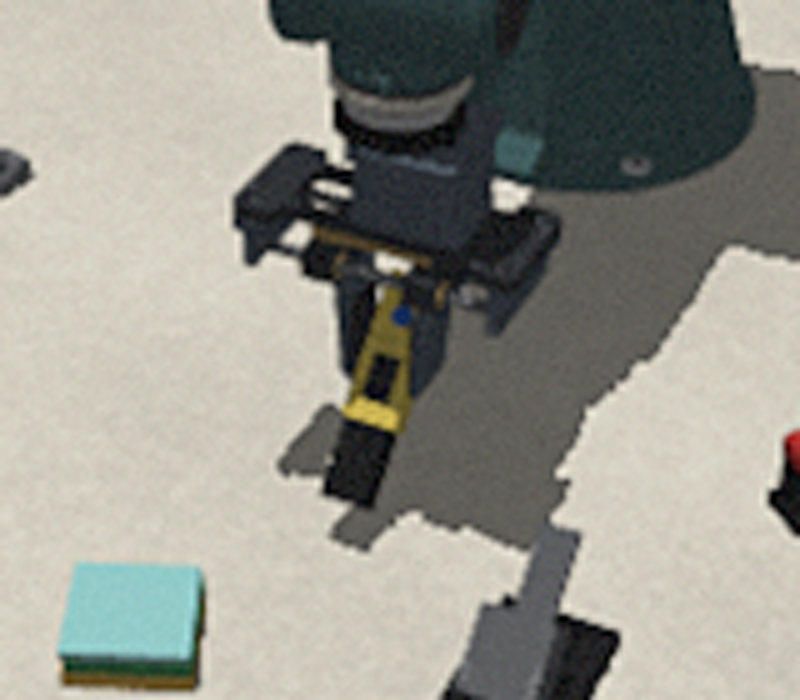

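Call:
jog_arm:
  steps:
    - [[1.5,0,0],0,255]
    - [[2.2,0,0],0,255]
    - [[2.7,0,0.6],0,255]
    - [[3.2,0,1.2],0,255]
    - [[3.9,0,1.9],0,255]
    - [[4.6,0,2.5],0,255]
    - [[5.3,0,2.9],0,255]
    - [[6,0,3.3],0,255]
    - [[6,0,3.3],0,255]
  grip_force: 6

```text
time_s: 17.27
tcp_pos: [0.4519, 0.0981, 0.0252]
eef_rot: [2.194, 0.067, -2.187]
force: [-0.2, 0.2, -1.8]
gripper_width: 0.0357
```

```bash
python3 - <<'E'
from h import *
s=get("scene");s.crop("pics/s13.png",270,120,430,260,5);shift((.485,.10,.0634),-86.5)
w=get("wrist");cv2.imwrite("pics/w13.png",w.im)
E
```

```text
shift [-3.78  0.01 -3.29] turn 0.01 t 17.325 yaw -86.49 tcp [0.4523 0.0981 0.0255] w 0.03597325236442661 F [ 0.3 -0.5 -2.4]
```

View pics/s13.png

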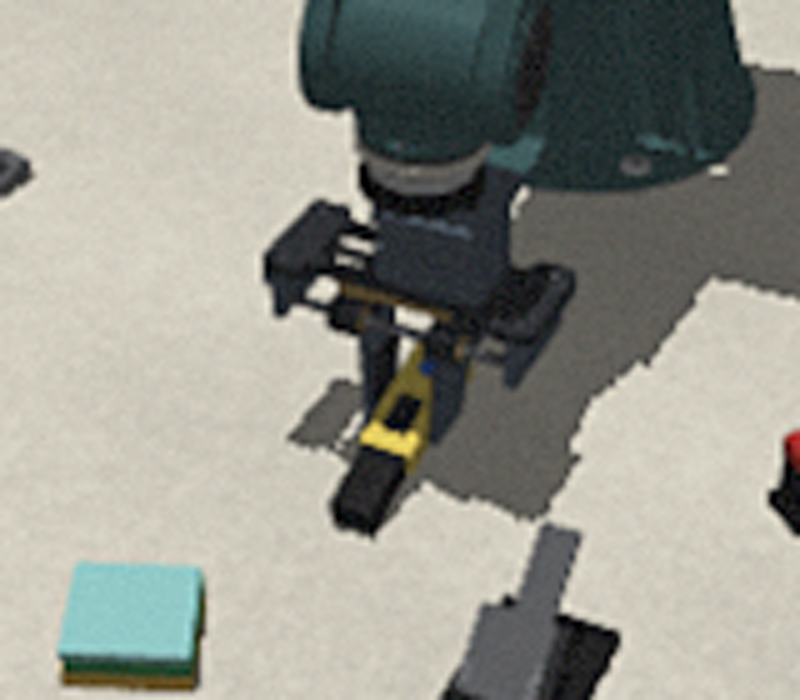

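View pics/w13.png

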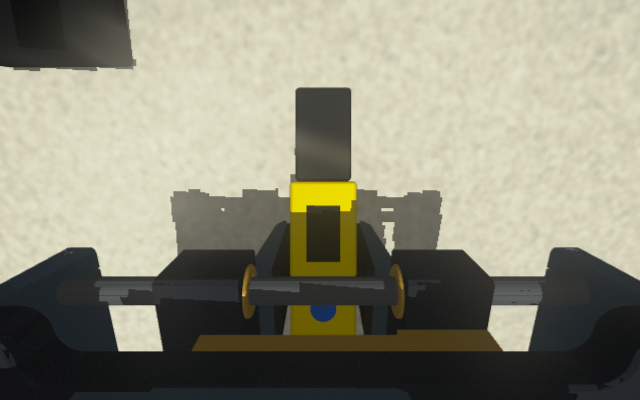

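Call:
jog_arm:
  steps:
    - [[0.5,0,0.2],0,255]
    - [[1,0,0.4],0,255]
    - [[1.4,0,0.5],0,255]
    - [[1.6,0,0.5],0,255]
    - [[1.6,0,0.5],0,255]
    - [[1.6,0,0.5],0,150]
    - [[1.6,0,0.5],0,100]
    - [[1.6,0,0.5],0,100]
    - [[1.6,0,0.5],0,100]
    - [[1.6,0,0.5],0,100]

```text
time_s: 18.62
tcp_pos: [0.4477, 0.0979, 0.0097]
eef_rot: [2.195, 0.067, -2.186]
force: [-0.2, 0.2, 0.6]
gripper_width: 0.0554
```

```bash
python3 - <<'E'
from h import *
s=get("scene");s.crop("pics/s14.png",270,120,430,260,5);shift((.485,.10,.0634),-86.5)
w=get("wrist");cv2.imwrite("pics/w14.png",w.im)
E
```

```text
shift [-5.35  0.02 -3.76] turn 0.01 t 18.675 yaw -86.49 tcp [0.4477 0.0979 0.0097] w 0.05539028993724467 F [ 0.  -0.3  0.5]
```

View pics/s14.png

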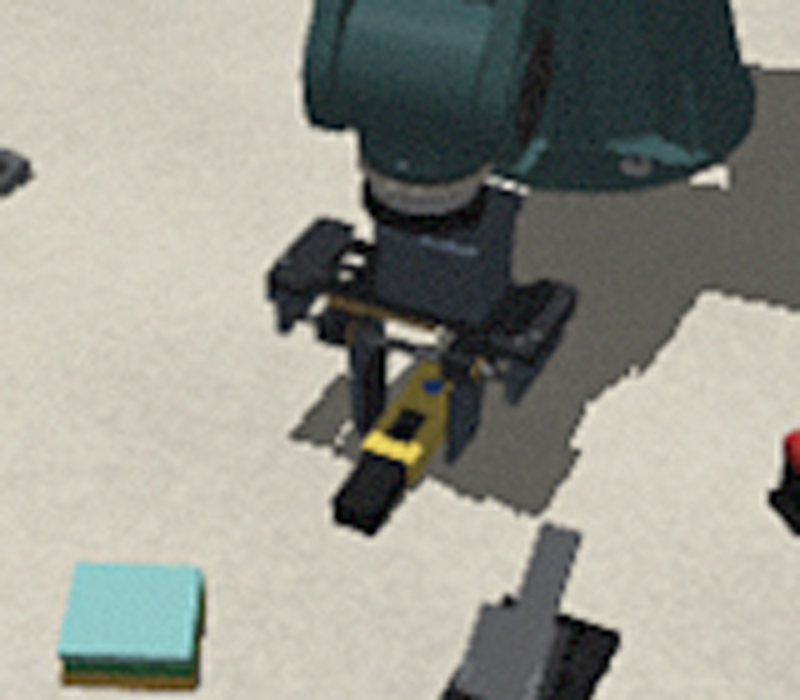

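View pics/w14.png

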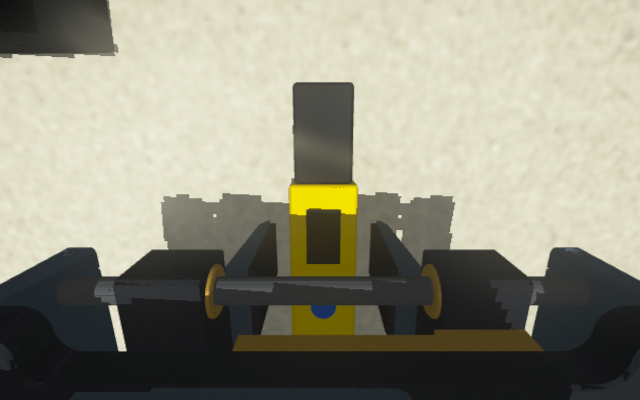

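```bash
python3 - <<'E'
from h import *
w=get("wrist");o,M,a=state()
T=lambda u,v,z:(M.T@(w.plane(u,v,z)-o["tcp_pos"])*1000).round(1)
print(T(293,83,.022),T(353,83,.022),T(290,184,.026),T(357,184,.026),"button",T(323,310,.031))
E
```

```text
[-11.9 -14.1 -91.7] [-11.9  14.6 -91.6] [-16.1 -16.6 -43.1] [-16.1  17.5 -43.1] button [-21.4   0.2  27.6]
```

Call:
jog_arm:
  steps:
    - [[0.3,0,-0.1],0,100]
    - [[0.5,0,-0.1],0,100]
    - [[0.5,0,-0.1],0,255]
    - [[0.5,0,-0.1],0,255]
    - [[0.5,0,-0.1],0,255]
    - [[0.5,0,-0.1],0,255]
    - [[0.5,0,-0.1],0,255]
    - [[-0.5,0,-0.1],0,255]
    - [[-4,0,-0.1],0,255]
    - [[-9,0,-0.1],0,255]
    - [[-13,0,-0.1],0,255]
    - [[-13,0,-0.1],0,255]
  grip_force: 40

```text
time_s: 20.27
tcp_pos: [0.4498, 0.0982, 0.1428]
eef_rot: [2.201, 0.068, -2.18]
force: [-0.1, -0.0, -2.4]
gripper_width: 0.0358
```

```bash
python3 - <<'E'
from h import *
s=get("scene");s.crop("pics/s15.png",270,90,430,230,5)
w=get("wrist");cv2.imwrite("pics/w15.png",w.im);o,M,a=state();print((M@np.array([0,0,1])).round(3))
c=np.array([.5692,-.2301,.020]); zdir=np.array([np.cos(np.radians(-75-90)),np.sin(np.radians(-75-90)),0])
print(zdir); tgt=c-zdir*.031; tgt[2]=.125; print(tgt); shift(tgt,-75)
E
```

```text
[-0.998 -0.061 -0.005]
[-0.96592583 -0.25881905  0.        ]
[ 0.5991437  -0.22207661  0.125     ]
shift [  1.54  32.86 -13.13] turn -11.49 t 20.375 yaw -86.49 tcp [0.4479 0.0978 0.1398] w 0.035880413026844665 F [-1.1  0.7 -2.7]
```

View pics/s15.png

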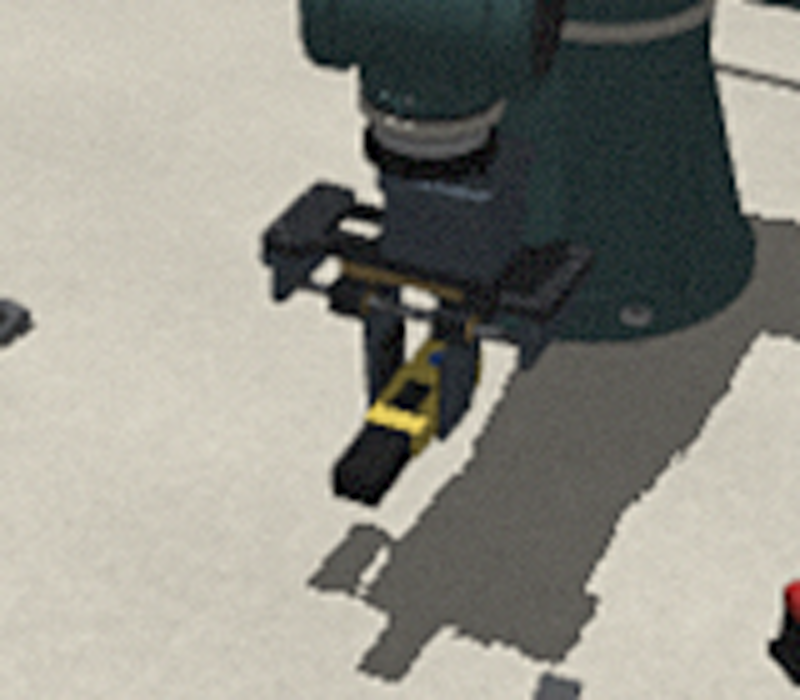

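View pics/w15.png

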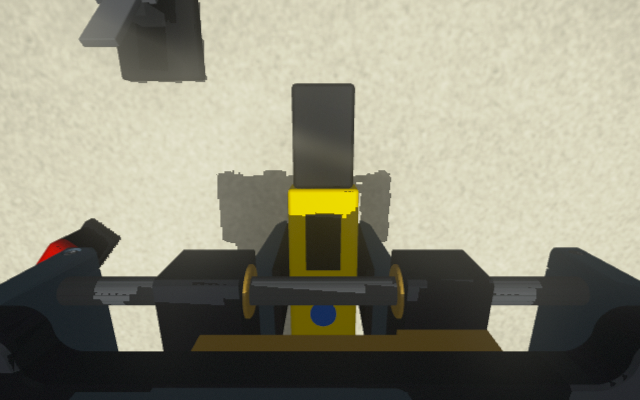

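Call:
jog_arm:
  steps:
    - [[0,4,-1],0,255]
    - [[0,9,-3],-2,255]
    - [[0,14,-5],-4,255]
    - [[0,19,-7.5],-6,255]
    - [[0,24,-10],-8,255]
    - [[0,28,-11.5],-10,255]
    - [[0,31,-12.5],-11.5,255]
    - [[0,32.5,-13],-11.5,255]
    - [[1.5,32.9,-13.1],-11.5,255]
    - [[3,32.9,-13.1],-11.5,255]
    - [[3.6,32.9,-13.1],-11.5,255]
    - [[3.6,32.9,-13.1],-11.5,255]

```text
time_s: 21.88
tcp_pos: [0.5985, -0.2217, 0.1036]
eef_rot: [2.085, 0.275, -2.078]
force: [-0.2, 0.5, -2.4]
gripper_width: 0.0357
```

Call:
jog_arm:
  steps:
    - [[0,0,0],0,255]
    - [[0,0,0],0,255]

```text
time_s: 22.12
tcp_pos: [0.5987, -0.2216, 0.1041]
eef_rot: [2.085, 0.275, -2.077]
force: [-0.5, 0.8, -1.7]
gripper_width: 0.0355
```

```bash
python3 - <<'E'
from h import *
s=get("scene");s.crop("pics/s16.png",180,100,320,240,5)
w=get("wrist");cv2.imwrite("pics/w16.png",w.im);t=get("top");t.crop("pics/t16.png",300,100,460,220,5)
shift((.5991,-.2221,.104),-75);o,M,a=state();T=lambda u,v,z:(M.T@(w.plane(u,v,z)-o["tcp_pos"])*1000).round(1)
z0=o["tcp_pos"][2]
print("foot end",T(323,84,z0+.017),"button",T(323,314,z0+.026),o["joint_velocities"].round(3))
E
```

```text
shift [-0.    0.04 -0.04] turn 0.04 t 22.275 yaw -74.96 tcp [ 0.5986 -0.2218  0.104 ] w 0.03612980115513314 F [-0.6 -0.5 -0.7]
foot end [-16.6   0.2 -90.9] button [-26.1   0.1  26.8] [ 0.001 -0.     0.002  0.001 -0.002 -0.001]
```

View pics/s16.png

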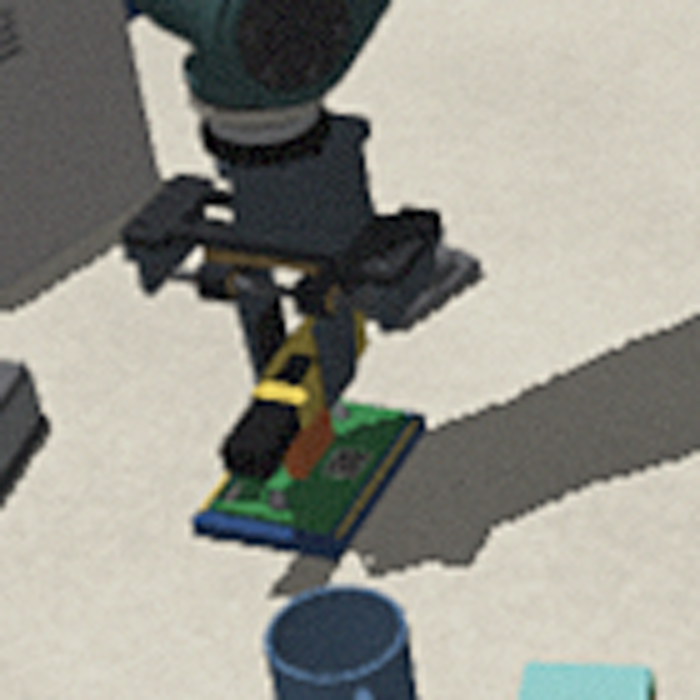

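View pics/w16.png

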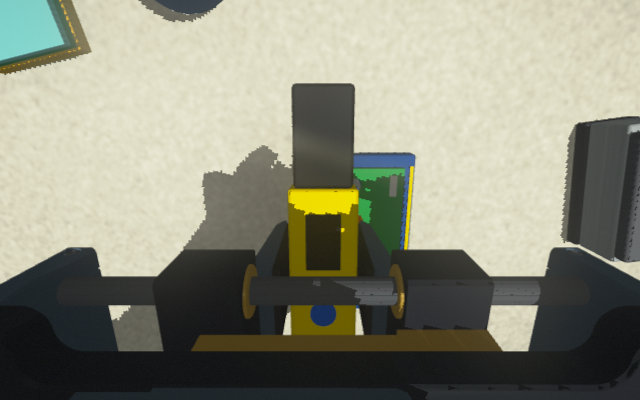

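View pics/t16.png

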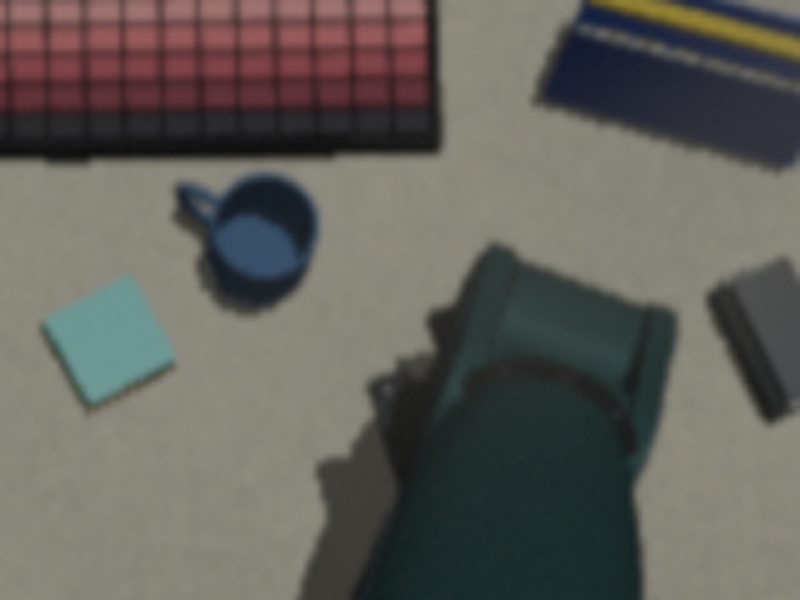

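```bash
python3 - <<'E'
from h import *
s=get("scene");print("code",s.plane(249,191.6,.02))
o,M,a=state();print("window est",o["tcp_pos"]+M@np.array([.004,0,.033]))
E
```

```text
code [ 0.56467073 -0.23209859  0.02      ]
window est [ 0.56676703 -0.23032435  0.09975975]
```

Window and code agree to within a few millimetres, so I'm handing in.

```bash
python3 - <<'E'
from cell import ctrl
print(ctrl.close_job()); o=ctrl.observe();print(o["time_s"],o["tcp_pos"],o["gripper_width"])
E
```

```text
the job is handed in; nothing more can be done
None
the job is handed in; nothing more can be done
```

The job is handed in at about 22 s on the robot's clock, with the reader held over the code. No verdict was reported.

- **Board:** I gripped it by its rib, turned it to match the bed and lowered it over both pins. The tool height showed it flush. After I let go, the wrist picture showed both pins through the holes and the board lying within the bed's edges.
- **Reader:** I drew it out of the stand along its 45° slope, about 92 mm. The moves can only turn the tool about its own axis. So I set the reader's foot on the clear desk, let it swing flat in a light grip and gripped it again there at 40 N.
- **Last checks:** The window's worked-out position is (0.567, -0.230, 0.100). The code was at (0.569, -0.230, 0.020) from the pins and (0.565, -0.232, 0.020) from the scene camera, so the two readings differ by about 5 mm. That puts the window about 80 mm up and within about 3 mm sideways of either one, against a 25 mm limit.
- **Tilt and stillness:** I did not measure the tilt exactly. It should be about 4.5° head-up from how the reader lay on the desk, and the wrist picture agrees with roughly level. The arm was still, and the pictures showed the reader touching nothing but the gripper.
- **Bystanders:** None looked moved in the pictures, but I did not measure their positions.

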